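# Slide the one-well plate under the dosing needle

### The arm

A 6-joint arm with a two-finger parallel gripper is mounted at the origin on a cart in front of the work surface, level with it; the furniture and walls round the work are solid. World frame = base frame: x ahead of the robot, y to its left, z up, the work surface at z = 0. Lengths are in mm, angles in rad, forces in N, time in s.
With the tool pointing down it reaches from about 400 to 925 mm from the base axis. Payload 12.5 kg.
Tool frame: the origin (TCP) lies between the finger pads; the fingertips stand 11 mm ahead of it and the grasp point (between the pads) lies 8 mm behind it; y points along the fingers, x is the direction in which the jaws open and shut, and the axes are right-handed (so a half turn about y gives the same grasp; the last joint's range is limited). The gripper opens to 95 mm and grips with 3 to 60 N. Pads are 20 mm wide; open, the fingers measure 119 mm over their backs; the gripper's body (75 mm by 180 mm) begins 59 mm behind the grasp point.
Start: joints at [-1.449, 0.491, 1.559, -0, 1.092, -0.106], TCP at [141.169, -608.865, 225.661] pointing down, gripper open.
Joint ranges: [-3.1, 3.1], [-0.84, 2.19], [0.05, 2.79], [-1.13, 4.28], [0.06, 2.93], [-2.69, 2.69]. Speed limits (rad/s): [2.22, 2.22, 2.79, 3.14, 3.14, 3.14].

### API

Orientations are given as [roll, pitch, yaw] about the fixed x, y, z axes, in that order (R = Rz(yaw) Ry(pitch) Rx(roll)).
In Python, from cell import env gives the robot as it stands.
- The arm moves only by the tool jog_arm, never from a script. Its argument "series" is a list of rows, each an object of numbers: "dx", "dy", "dz": the shift along the world's x, y, z in m; "rx", "ry", "rz": the turn, a rotation vector about the world's x, y, z in degrees; "gripper": the opening, from 0 (shut) to 1 (fully open). A call has 1 to 12 rows; each row shifts and turns the commanded pose from where the row before left it; what a row does not reach is not made up. A row lasts 1/10 s, in which the tool goes at most 50 mm and 8.59 degrees, less where a joint would pass 70% of its speed; a pose out of reach is approached as far as the arm can. A call is refused whole if a number of a shift passes 0.05 or a number of a turn 8.59, either way. A call with a gripper value outside its range is refused whole. The fingers move at their own pace and stop on an object; the grip force is fixed at half the most. Time passes only in rows, so rows that do not move let the fingers close. It gives the time, the measured TCP pose, the force and the opening at its end, in the units of the state.
- env.state(): the state, without advancing time (a new reading comes with each control period).
- env.read_camera(name): name is "side" or "top"; returns the picture (480x640x3 uint8, red, green, blue); there is no depth.
- env.camera_info(name): a dict with "camera_matrix" (3x3 intrinsics, pixels), "k1" (the pictures are not rectified: a ray, as slopes to the right and down, at radius r is drawn at 1 + k1 r^2 times it, then the intrinsics apply), "R" (3x3) and "t" (3): a world point X has camera coordinates R X + t. Camera axes: x right, y down, z forward; pixel columns grow to the right and rows downward; lengths in mm; the calibration is good to about 2 mm. A picture is of the moment at which its call begins. camera_info takes no time and is no camera call.
- env.job_done(): hands the job in, once; it reports no verdict.
The state is a dict: "t": time; "joints": joint angles; "qvel": joint speeds; "tau": joint torques, N m; "eef_pos": TCP position; "tcp_rot": TCP orientation; "ft_force": force on the tool from outside, world axes, zero at the start; "moment": the same for the moment, N m; "opening": opening from 0.0 (shut) to 1.0 (fully open).
Only numpy, scipy, OpenCV 4.12 (cv2) and the standard library are available. Lean on these libraries where they do the work, as an engineer would, in place of code of your own. Each camera call takes 0.05 s, during which the arm holds its last target.

### The job

Take the plate that has a single large round well by its upright handle and slide it along the bench until the middle of the well is straight below the tip of the dosing needle, then let go of it. Keep the plate flat on the bench all the way, do not touch the needle or its stand, and leave the other plate, with four small wells, where it is.

Things in the scene. Friction and masses are not known exactly. Their poses are not given: they have to be found in the camera images.
- plate_one: the plate to slide: a loose flat white plastic slab 170 (x) x 70 (y) x 14 mm, 0.2 to 0.45 kg, with one round well near its +x end and an upright grey handle near its -x end; origin at the centre of its underside, x along the plate from handle to well, z up. At the start it lies flat, +x pointing away from the robot within about 20 degrees
- plate_one_handle (a point): grip point in the middle of that plate's handle, 40 mm above the bench. The handle is an upright rib fixed to the plate, 50 mm long (plate's x), 16 mm thick (plate's y, the width to grip), rising from the plate's top at 14 mm to 60 mm above the bench. The well's centre is 120 mm from here along the plate's +x
- plate_one_well (a point): centre of the mouth of that plate's single round well (30 mm across, 8 mm deep), level with the plate's top, 14 mm above the bench; 25 mm from the plate's far end and 35 mm from both long sides
- needle_tip (a point): lower tip of the fixed steel dosing needle (3 mm thick), which points straight down, 34 mm above the bench, so 20 mm above a plate's top. Above it are a white hub from 80 mm up and a holder up to 190 mm; a level arm at 150 mm height runs from there away from the robot to the post, 145 mm behind the needle
- dosing_stand: the fixed grey stand that carries the needle: foot 100 (x) x 120 (y) x 16 mm, post 216 mm high. Origin at the centre of the foot's underside; the needle is 125 mm from the origin along -x (towards the robot), 75 mm in front of the foot's front edge. Yaw within about 7 degrees
- plate_four_handle (a point): the same point in the same handle of the other plate, alike but with four small wells (12 mm across) in place of the large one; it is to be left alone

How it is judged (in metres and radians):
At the end, for the whole second after the job is handed in: The centre of the one-well plate's well is within 14 mm, seen from above, of the needle's tip; the plate lies flat on the bench (well's mouth less than 19 mm up, tilt under 0.1 rad) and is still (horizontal distance between plate_one_well and needle_tip below 0.014 m and height (world z) of plate_one_well below 0.019 m and angle between plate_one_well's own z axis and vertical below 0.1 rad and linear speed of plate_one below 0.01 m/s); the robot touches nothing.
It fails at once if the needle or its stand is touched (over 2 N) (contact force between dosing_stand and anything else above 2 N).
It fails at once if the one-well plate is lifted off the bench (handle or well more than 20 mm up from where it lay) (height (world z) of plate_one_handle above 0.06 m or height (world z) of plate_one_well above 0.034 m).
It fails at once if the four-well plate is moved by more than 30 mm (distance of plate_four_handle from where it was at the start of the episode above 0.03 m).
It also fails if it takes over 32 s, if anything falls off the work surface, if the arm or the gripper's body presses on something with over 40 N, if the wrist force passes 120 N, or if a joint passes its speed limit or range.

## Working session

There is one attempt and no reset: what is moved stays moved. The work goes in short steps, Python scripts to look and compute and a tool call to move; the robot and the scene stay as the last step left them, time stands still between calls to the robot, and variables do not carry over. Pictures are saved under pics/ and viewed, and the job is handed in when it is done.

Besides the shell and the picture viewer there is one more tool, called after ">>>" in YAML: its name, and indented under it one key for each argument. jog_arm: Moves the arm, as the interface text tells. Its arguments: {"type":"object","properties":{"series":{"type":"array"}},"required":["series"]}

```bash
mkdir -p pics; ls; python3 - <<'E'
from cell import env
import cv2
for n in("top","side"):
    im=env.read_camera(n); cv2.imwrite(f"pics/{n}0.png",im[:,:,::-1]); print(n,env.camera_info(n))
print(env.state())
E
```

```text
pics
top {'camera_matrix': array([[513.52652176,   0.        , 322.14220485],
       [  0.        , 513.52652176, 236.9382447 ],
       [  0.        ,   0.        ,   1.        ]]), 'k1': -0.0045426887712221855, 'R': array([[ 0.02937007, -0.99956328, -0.00326263],
       [-0.99484895, -0.02891442, -0.09715717],
       [ 0.0970204 ,  0.00609934, -0.9952637 ]]), 't': array([ -32.50720592,  594.49480756, 1112.46222478])}
side {'camera_matrix': array([[452.79198148,   0.        , 306.56542058],
       [  0.        , 452.79198148, 246.26223218],
       [  0.        ,   0.        ,   1.        ]]), 'k1': -0.07593519166329607, 'R': array([[-0.69844667,  0.71562279, -0.0075014 ],
       [ 0.37296879,  0.35503112, -0.85723229],
       [-0.61079173, -0.60152882, -0.51487526]]), 't': array([ 429.47180172, -168.14949172, 1262.3390354 ])}
{'t': 0.1, 'joints': array([-1.44860139e+00,  4.91482915e-01,  1.55936660e+00, -4.51897780e-06,
        1.09171675e+00, -1.05616869e-01]), 'qvel': array([-0.0013291 , -0.00218847, -0.00207267, -0.00112354, -0.00114881,
        0.00042887]), 'tau': array([ 1.97234411e-03, -6.13622832e+01, -2.58607274e+01,  6.93008001e-02,
        4.69786604e-02, -5.88852026e-05]), 'eef_pos': array([ 141.1405558 , -608.65151541,  225.1378948 ]), 'tcp_rot': array([-1.57069767e+00,  9.68615055e-04, -1.34298239e+00]), 'ft_force': array([ 0.35808077, -1.49529898, -0.71440298]), 'moment': array([ 0.04954936, -0.01809298,  0.02676373]), 'opening': 0.9958767333478604}
```

View pics/top0.png

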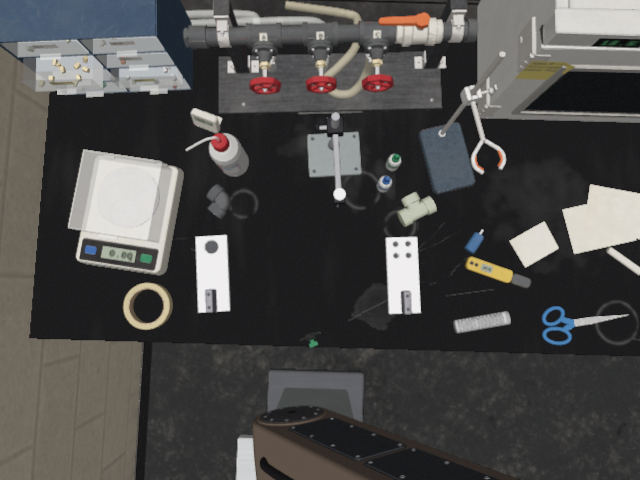

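View pics/side0.png

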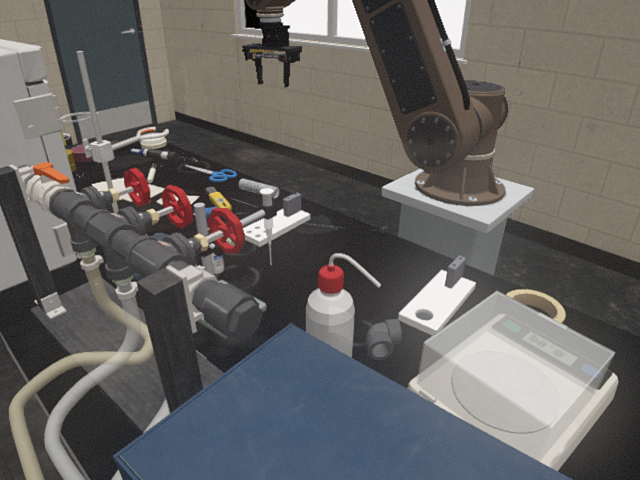

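The top view shows the one-well plate on the left, with its well at about (211,246) and handle at about (210,300). The needle holder is at (340,195) and the four-well plate at (403,275). In the side view the needle tip is near (271,264) and the well at (425,314). Next I'll zoom in and measure.

```bash
cat > h.py <<'E'
import numpy as np, cv2
from cell import env
def ray(n,uv,z):
    c=env.camera_info(n);K=c["camera_matrix"];
    p=cv2.undistortPoints(np.array(uv,float).reshape(-1,1,2),K,np.array([c["k1"],0,0,0,0.]))[:,0]
    R=c["R"];t=c["t"];o=-R.T@t
    d=np.c_[p,np.ones(len(p))]@R
    return o+d*((z-o[2])/d[:,2])[:,None]
def proj(n,X):
    c=env.camera_info(n)
    return cv2.projectPoints(np.array(X,float).reshape(-1,1,3),cv2.Rodrigues(c["R"])[0],c["t"],c["camera_matrix"],np.array([c["k1"],0,0,0,0.]))[0][:,0]
E
python3 - <<'E'
import cv2,numpy as np
from h import *
t=cv2.imread("pics/top0.png");s=cv2.imread("pics/side0.png")
def crop(im,x,y,w,h,k):return cv2.resize(im[y:y+h,x:x+w],None,fx=k,fy=k,interpolation=cv2.INTER_NEAREST)
cv2.imwrite("pics/c1.png",crop(s,235,180,60,100,6)); cv2.imwrite("pics/c2.png",crop(t,300,105,80,110,5)); cv2.imwrite("pics/c3.png",crop(t,180,220,70,105,5))
hsv=cv2.cvtColor(t,cv2.COLOR_BGR2HSV)
g=cv2.cvtColor(t,cv2.COLOR_BGR2GRAY)
m=np.zeros_like(g);m[228:318,188:236]=(g[228:318,188:236]>150)*255
cs,_=cv2.findContours(m,cv2.RETR_CCOMP,cv2.CHAIN_APPROX_NONE)
for c in cs:
    if cv2.contourArea(c)>30:
        print(cv2.contourArea(c),cv2.minAreaRect(c)); M=cv2.moments(c);u=(M['m10']/M['m00'],M['m01']/M['m00']);print(u,ray("top",u,14))
        b=cv2.boxPoints(cv2.minAreaRect(c));print(ray("top",b,14).round(1).tolist())
E
```

```text
2221.0 ((211.9947967529297, 273.3752136230469), (76.6001968383789, 32.18040466308594), 87.61405944824219)
(211.9772624943719, 271.90402221221666) [[510.85251555 229.20352976  14.        ]]
[[590.9, 273.1, 14.0], [596.0, 200.7, 14.0], [425.4, 185.5, 14.0], [420.4, 256.9, 14.0]]
144.0 ((211.00001525878906, 246.50001525878906), (13.435027122497559, 13.435027122497559), 45.0)
(211.01736111111111, 246.43402777777777) [[567.92420491 234.23224148  14.        ]]
[[567.2, 255.7, 14.0], [589.2, 235.3, 14.0], [568.4, 212.9, 14.0], [546.4, 233.2, 14.0]]
```

View pics/c1.png

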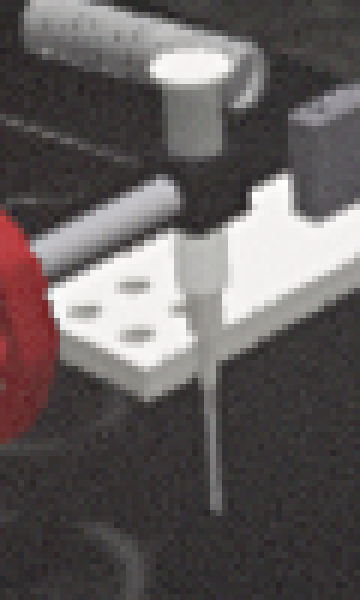

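View pics/c2.png

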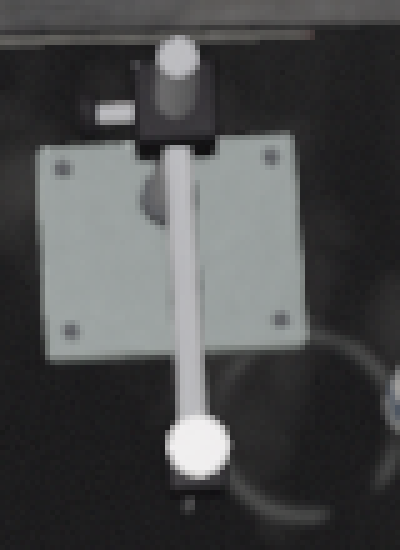

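View pics/c3.png

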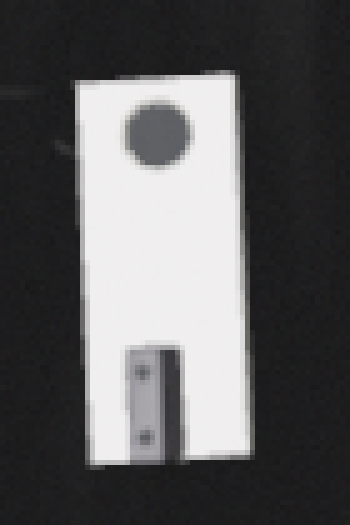

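```bash
python3 - <<'E'
from h import *
print("tip side",ray("side",[(270.6,265.0)],34))
print("holder top",ray("top",[(339.1,193.6)],190), "side", ray("side",[(235+190/6-.4,180+68/6-.4)],190))
print("below dot",ray("top",[(300+189/5,105+505/5)],34))
t=cv2.cvtColor(cv2.imread("pics/top0.png"),cv2.COLOR_BGR2GRAY)
s=cv2.imread("pics/side0.png");sg=cv2.cvtColor(s,cv2.COLOR_BGR2GRAY)
print("foot corners",ray("top",[(300+40/5,105+148/5),(300+293/5,105+132/5),(300+308/5,105+345/5),(300+48/5,105+361/5)],16).round(1).tolist())
print("handle top",ray("top",[(180+146/5,220+405/5)],60), "side proj of well",proj("side",[(567.9,234.2,14)]))
m=np.zeros_like(sg);m[300:332,405:445]=(sg[300:332,405:445]<150)*255
c=max(cv2.findContours(m,cv2.RETR_EXTERNAL,cv2.CHAIN_APPROX_NONE)[0],key=cv2.contourArea)
print(cv2.boundingRect(c))
k=s[270:350,390:480];cv2.imwrite("pics/c4.png",cv2.resize(k,None,fx=6,fy=6,interpolation=0))
E
```

```text
tip side [[667.26610498 -44.4920321   34.        ]]
holder top [[664.13614261 -46.2527432  190.        ]] side [[670.54942495 -40.8032031  190.        ]]
below dot [[664.85628126 -47.95880199  34.        ]]
foot corners [[831.2, 24.3, 16.0], [842.0, -91.5, 16.0], [742.8, -100.5, 16.0], [732.0, 17.5, 16.0]]
handle top [[447.59736196 221.99407175  60.        ]] side proj of well [[423.94965804 313.5377162 ]]
(405, 318, 31, 14)
```

View pics/c4.png

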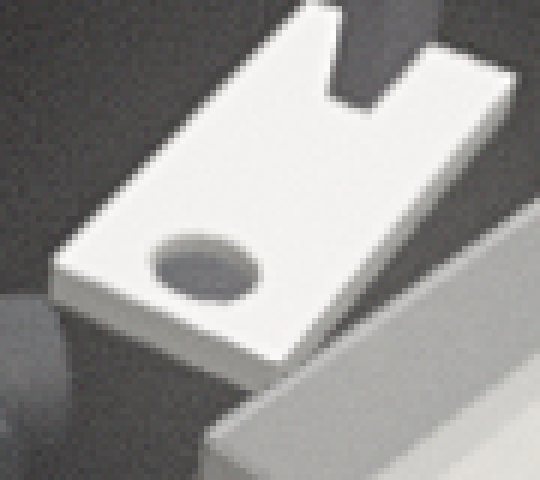

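>>> jog_arm:
  series:
    - {"dx":0.04,"dy":0.03,"rz":-1,"gripper":0.5}
    - {"dx":0.04,"dy":0.03,"rz":-1,"gripper":0.5}
    - {"dx":0.04,"dy":0.03,"rz":-1,"gripper":0.5}
    - {"dx":0.04,"dy":0.03,"rz":-1,"gripper":0.5}
    - {"dx":0.04,"dy":0.03,"rz":-1,"gripper":0.5}
    - {"dx":0.04,"dy":0.03,"rz":-1,"gripper":0.5}
    - {"dx":0.04,"dy":0.03,"rz":-1,"gripper":0.5}
    - {"dx":0.02,"dy":0.04,"rz":-1,"gripper":0.5}
    - {"dx":0.007,"dy":0.04,"gripper":0.5}
    - {"dy":0.04,"gripper":0.5}
    - {"dy":0.04,"gripper":0.5}
    - {"dy":0.04,"gripper":0.5}

```text
$.series[0]: bad value
```

```bash
python3 - <<'E'
from h import *
t=cv2.cvtColor(cv2.imread("pics/top0.png"),cv2.COLOR_BGR2GRAY)
m=np.zeros_like(t);m[228:320,380:428]=(t[228:320,380:428]>150)*255
c=max(cv2.findContours(m,cv2.RETR_EXTERNAL,cv2.CHAIN_APPROX_NONE)[0],key=cv2.contourArea)
print(ray("top",cv2.boxPoints(cv2.minAreaRect(c)),14).round(1).tolist())
E
```

```text
[[600.5, -156.8, 14.0], [605.5, -229.2, 14.0], [433.9, -238.1, 14.0], [428.9, -166.8, 14.0]]
```

>>> jog_arm:
  series:
    - {"dx":0.04,"dy":0.03,"dz":0.0,"rx":0.0,"ry":0.0,"rz":-1.0,"gripper":0.5}

```text
t: 0.2
eef_pos: [178.6, -580.8, 224.8]
tcp_rot: [-1.572, -0.0, -1.365]
ft_force: [1.1, -0.9, 0.2]
opening: 0.962
```

>>> jog_arm:
  series:
    - {"dx":0.04,"dy":0.03,"dz":0,"rx":0,"ry":0,"rz":-1,"gripper":0.5}
    - {"dx":0.04,"dy":0.03,"dz":0,"rx":0,"ry":0,"rz":-1,"gripper":0.5}
    - {"dx":0.04,"dy":0.03,"dz":0,"rx":0,"ry":0,"rz":-1,"gripper":0.5}
    - {"dx":0.04,"dy":0.03,"dz":0,"rx":0,"ry":0,"rz":-1,"gripper":0.5}
    - {"dx":0.04,"dy":0.03,"dz":0,"rx":0,"ry":0,"rz":-1,"gripper":0.5}
    - {"dx":0.04,"dy":0.03,"dz":0,"rx":0,"ry":0,"rz":-1,"gripper":0.5}
    - {"dx":0.03,"dy":0.04,"dz":0,"rx":0,"ry":0,"rz":-1,"gripper":0.5}
    - {"dx":0,"dy":0.04,"dz":0,"rx":0,"ry":0,"rz":0,"gripper":0.5}
    - {"dx":0,"dy":0.04,"dz":0,"rx":0,"ry":0,"rz":0,"gripper":0.5}
    - {"dx":0,"dy":0.04,"dz":0,"rx":0,"ry":0,"rz":0,"gripper":0.5}
    - {"dx":0,"dy":0.04,"dz":0,"rx":0,"ry":0,"rz":0,"gripper":0.5}
    - {"dx":0,"dy":0.04,"dz":0,"rx":0,"ry":0,"rz":0,"gripper":0.5}

```text
t: 1.4
eef_pos: [450.8, -157.3, 225.5]
tcp_rot: [-1.571, 0.0, -1.483]
ft_force: [0.8, 0.3, -0.3]
opening: 0.502
```

>>> jog_arm:
  series:
    - {"dx":0,"dy":0.04,"dz":0,"rx":0,"ry":0,"rz":0,"gripper":0.5}
    - {"dx":0,"dy":0.04,"dz":0,"rx":0,"ry":0,"rz":0,"gripper":0.5}
    - {"dx":0,"dy":0.04,"dz":0,"rx":0,"ry":0,"rz":0,"gripper":0.5}
    - {"dx":0,"dy":0.04,"dz":0,"rx":0,"ry":0,"rz":0,"gripper":0.5}
    - {"dx":0,"dy":0.04,"dz":0,"rx":0,"ry":0,"rz":0,"gripper":0.5}
    - {"dx":0,"dy":0.04,"dz":0,"rx":0,"ry":0,"rz":0,"gripper":0.5}
    - {"dx":0,"dy":0.04,"dz":0,"rx":0,"ry":0,"rz":0,"gripper":0.5}
    - {"dx":0,"dy":0.04,"dz":0,"rx":0,"ry":0,"rz":0,"gripper":0.5}
    - {"dx":0,"dy":0.04,"dz":0,"rx":0,"ry":0,"rz":0,"gripper":0.5}
    - {"dx":0,"dy":0.018,"dz":0,"rx":0,"ry":0,"rz":0,"gripper":0.5}
    - {"dx":0,"dy":0,"dz":0,"rx":0,"ry":0,"rz":0,"gripper":0.5}

```text
t: 2.5
eef_pos: [450.8, 221.0, 225.3]
tcp_rot: [-1.571, -0.0, -1.48]
ft_force: [-0.3, 0.0, -0.4]
opening: 0.499
```

>>> jog_arm:
  series:
    - {"dx":-0.003,"dy":0.002,"dz":-0.03,"rx":0,"ry":0,"rz":0,"gripper":0.5}
    - {"dx":0,"dy":0,"dz":-0.03,"rx":0,"ry":0,"rz":0,"gripper":0.5}
    - {"dx":0,"dy":0,"dz":-0.03,"rx":0,"ry":0,"rz":0,"gripper":0.5}
    - {"dx":0,"dy":0,"dz":-0.03,"rx":0,"ry":0,"rz":0,"gripper":0.5}
    - {"dx":0,"dy":0,"dz":-0.02,"rx":0,"ry":0,"rz":0,"gripper":0.5}
    - {"dx":0,"dy":0,"dz":0,"rx":0,"ry":0,"rz":0,"gripper":0.5}

```text
t: 3.1
eef_pos: [447.1, 219.8, 83.6]
tcp_rot: [-1.575, -0.001, -1.483]
ft_force: [0.4, 0.8, 0.6]
opening: 0.501
```

```bash
python3 - <<'E'
from h import *
print(env.state()["eef_pos"])
a=env.read_camera("side")[:,:,::-1];b=env.read_camera("top")[:,:,::-1]
A=cv2.resize(a[160:360,350:550],None,fx=2.9,fy=2.9,interpolation=0)[:, :400*2][:580,:580]
cv2.imwrite("pics/d1.png",A);cv2.imwrite("pics/d2.png",b)
E
```

```text
[447.13361338 219.81527768  83.60490716]
```

View pics/d1.png

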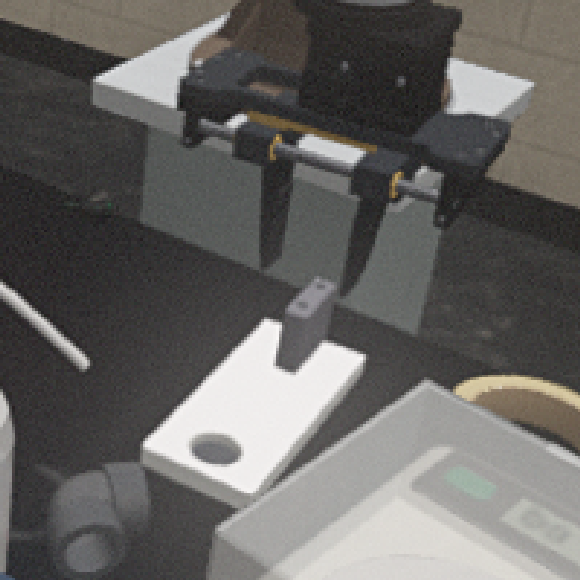

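View pics/d2.png

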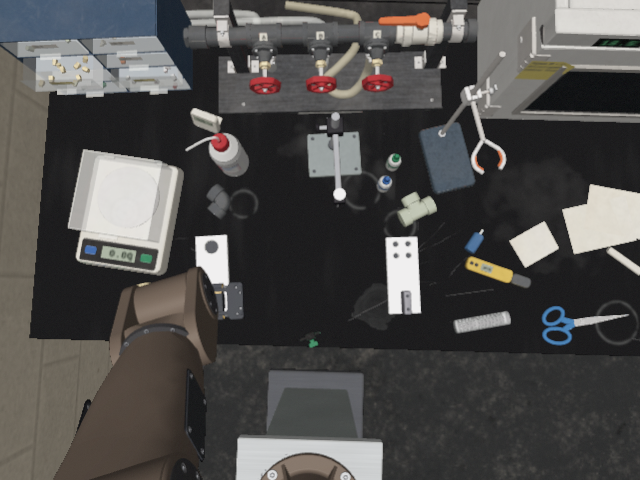

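The side view shows the open fingers straddling the handle at crop (310,310), aligned with it. The top view shows nothing else nearby. I'll lower and grip.

>>> jog_arm:
  series:
    - {"dx":0.001,"dy":0.002,"dz":-0.02,"rx":0,"ry":0,"rz":0,"gripper":0.5}
    - {"dx":0,"dy":0,"dz":-0.02,"rx":0,"ry":0,"rz":0,"gripper":0.5}
    - {"dx":0,"dy":0,"dz":-0.01,"rx":0,"ry":0,"rz":0,"gripper":0.5}
    - {"dx":0,"dy":0,"dz":0,"rx":0,"ry":0,"rz":0,"gripper":0.5}
    - {"dx":0,"dy":0,"dz":0,"rx":0,"ry":0,"rz":0,"gripper":0.5}

```text
t: 3.7
eef_pos: [449.6, 223.2, 36.6]
tcp_rot: [-1.57, 0.0, -1.483]
ft_force: [-0.4, -0.4, 0.0]
opening: 0.5
```

>>> jog_arm:
  series:
    - {"dx":0,"dy":0,"dz":-0.003,"rx":0,"ry":0,"rz":0,"gripper":0.3}
    - {"dx":0,"dy":0,"dz":0,"rx":0,"ry":0,"rz":0,"gripper":0}
    - {"dx":0,"dy":0,"dz":0,"rx":0,"ry":0,"rz":0,"gripper":0}
    - {"dx":0,"dy":0,"dz":0,"rx":0,"ry":0,"rz":0,"gripper":0}
    - {"dx":0,"dy":0,"dz":0,"rx":0,"ry":0,"rz":0,"gripper":0}
    - {"dx":0,"dy":0,"dz":0,"rx":0,"ry":0,"rz":0,"gripper":0}

```text
t: 4.3
eef_pos: [449.3, 223.2, 32.8]
tcp_rot: [-1.57, 0.0, -1.483]
ft_force: [-0.2, 0.3, 3.1]
opening: 0.168
```

>>> jog_arm:
  series:
    - {"dx":0.003,"dy":-0.01,"dz":0,"rx":0,"ry":0,"rz":0,"gripper":0}
    - {"dx":0.006,"dy":-0.02,"dz":0,"rx":0,"ry":0,"rz":0,"gripper":0}
    - {"dx":0.006,"dy":-0.02,"dz":0,"rx":0,"ry":0,"rz":0,"gripper":0}
    - {"dx":0.006,"dy":-0.02,"dz":0,"rx":0,"ry":0,"rz":0,"gripper":0}
    - {"dx":0.006,"dy":-0.02,"dz":0,"rx":0,"ry":0,"rz":0,"gripper":0}
    - {"dx":0.006,"dy":-0.02,"dz":0,"rx":0,"ry":0,"rz":0,"gripper":0}
    - {"dx":0.006,"dy":-0.02,"dz":0,"rx":0,"ry":0,"rz":0,"gripper":0}
    - {"dx":0.006,"dy":-0.02,"dz":0,"rx":0,"ry":0,"rz":0,"gripper":0}
    - {"dx":0.006,"dy":-0.02,"dz":0,"rx":0,"ry":0,"rz":0,"gripper":0}
    - {"dx":0.006,"dy":-0.02,"dz":0,"rx":0,"ry":0,"rz":0,"gripper":0}
    - {"dx":0.003,"dy":-0.01,"dz":0,"rx":0,"ry":0,"rz":0,"gripper":0}
    - {"dx":0,"dy":0,"dz":0,"rx":0,"ry":0,"rz":0,"gripper":0}

```text
t: 5.5
eef_pos: [509.7, 21.4, 32.9]
tcp_rot: [-1.57, -0.001, -1.484]
ft_force: [1.4, -2.9, 3.9]
opening: 0.163
```

```bash
python3 - <<'E'
from h import *
b=env.read_camera("top")[:,:,::-1];a=env.read_camera("side")[:,:,::-1]
cv2.imwrite("pics/e1.png",a);cv2.imwrite("pics/e2.png",b)
print(env.state()["eef_pos"])
E
```

```text
[509.56099482  22.33086526  32.84845677]
```

View pics/e1.png

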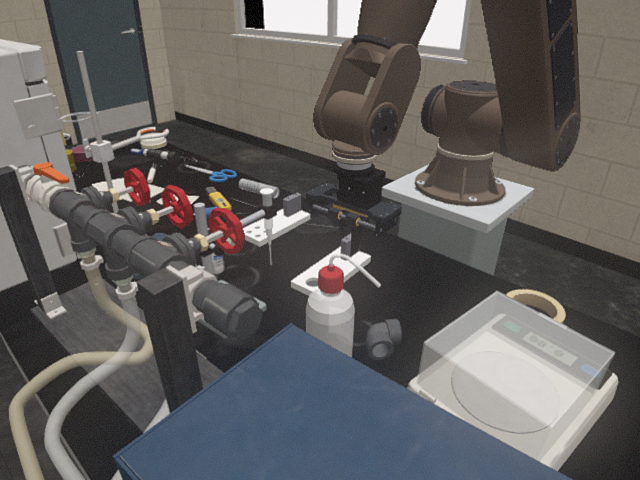

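View pics/e2.png

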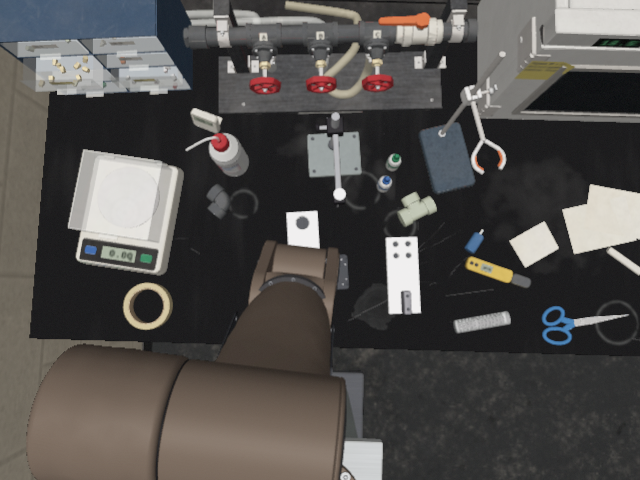

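```bash
python3 - <<'E'
from h import *
t=cv2.cvtColor(cv2.imread("pics/e2.png"),cv2.COLOR_BGR2GRAY)
m=(t<150).astype(np.uint8)*255; M=np.zeros_like(m);M[213:233,291:315]=m[213:233,291:315]
c=max(cv2.findContours(M,cv2.RETR_EXTERNAL,cv2.CHAIN_APPROX_NONE)[0],key=cv2.contourArea)
mm=cv2.moments(c);u=(mm['m10']/mm['m00'],mm['m01']/mm['m00']);w=ray("top",[u],14)[0];print(cv2.contourArea(c),u,w,[665-w[0],-46.5-w[1]])
E
```

```text
101.0 (302.0495049504951, 222.57920792079207) [627.89027756  31.27545168  14.        ] [np.float64(37.1097224439352), np.float64(-77.77545167538695)]
```

>>> jog_arm:
  series:
    - {"dx":0.004,"dy":-0.01,"dz":0,"rx":0,"ry":0,"rz":0,"gripper":0}
    - {"dx":0.006,"dy":-0.014,"dz":0,"rx":0,"ry":0,"rz":0,"gripper":0}
    - {"dx":0.006,"dy":-0.014,"dz":0,"rx":0,"ry":0,"rz":0,"gripper":0}
    - {"dx":0.006,"dy":-0.014,"dz":0,"rx":0,"ry":0,"rz":0,"gripper":0}
    - {"dx":0.006,"dy":-0.01,"dz":0,"rx":0,"ry":0,"rz":0,"gripper":0}
    - {"dx":0.005,"dy":-0.01,"dz":0,"rx":0,"ry":0,"rz":0,"gripper":0}
    - {"dx":0.004,"dy":-0.006,"dz":0,"rx":0,"ry":0,"rz":0,"gripper":0}
    - {"dx":0,"dy":0,"dz":0,"rx":0,"ry":0,"rz":0,"gripper":0}
    - {"dx":0,"dy":0,"dz":0,"rx":0,"ry":0,"rz":0,"gripper":0}

```text
t: 6.5
eef_pos: [546.4, -55.2, 32.9]
tcp_rot: [-1.57, -0.001, -1.482]
ft_force: [1.2, -3.3, 5.6]
opening: 0.167
```

```bash
python3 - <<'E'
from h import *
b=env.read_camera("top")[:,:,::-1];a=env.read_camera("side")[:,:,::-1]
cv2.imwrite("pics/f1.png",a);cv2.imwrite("pics/f2.png",b)
A=cv2.resize(a[170:310,220:360],None,fx=4,fy=4,interpolation=0);B=cv2.resize(b[130:270,280:320+60],None,fx=4,fy=4,interpolation=0)
cv2.imwrite("pics/f3.png",A);cv2.imwrite("pics/f4.png",B)
E
```

```text
(no output)
```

View pics/f3.png

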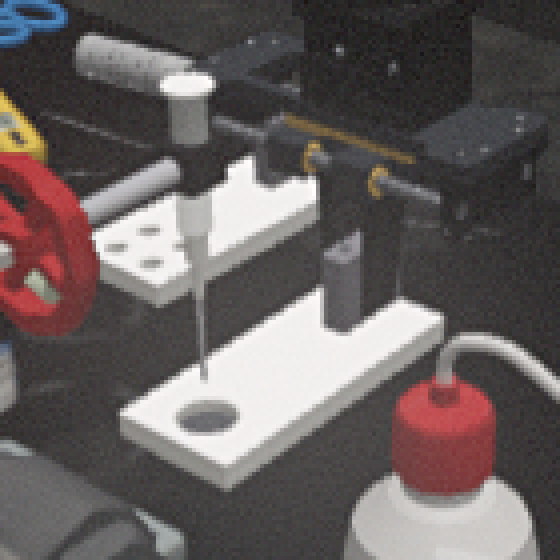

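View pics/f4.png

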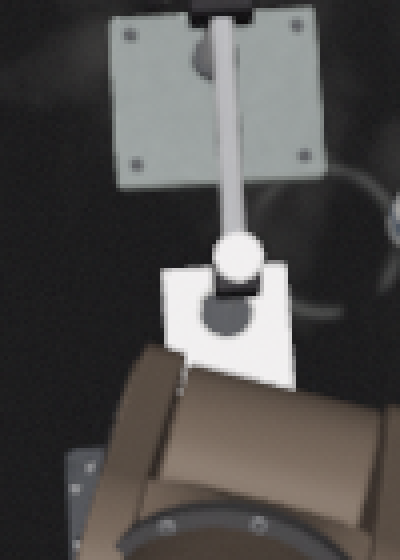

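```bash
python3 - <<'E'
from h import *
print("well side",ray("side",[(220+208/4-.4,170+417/4-.4)],14),"tip side",ray("side",[(220+205/4-.4,170+381/4-.4)],34))
# top: well circle visible part: centre column & radius; bottom/left/right
t=cv2.cvtColor(cv2.imread("pics/f2.png"),cv2.COLOR_BGR2GRAY)
print(t[200:216,325:350])
E
```

```text
well side [[667.06406921 -43.28967998  14.        ]] tip side [[666.58717798 -44.5354004   34.        ]]
[[240 240 240 240 240 240 240 221 134  55  70  74 104 142 169 171 121  65
   62  53 182 240 240 240 240]
 [240 240 240 240 240 240 237 216 135  53  68  66  64  62  66  59  55  55
   55  67 185 240 240 240 240]
 [240 239 240 239 240 237 228 203 143  39  50  48  46  43  42  38  37  38
   33  66 187 240 240 240 240]
 [240 240 239 240 238 230 202 158 119  22  25  26  23  19  22  22  21  19
   20 122 207 239 240 239 240]
 [240 240 240 240 233 204 149  96  87  57  46  47  53  59  60  61 111 157
  184 214 232 240 240 240 240]
 [240 240 240 240 227 175  99  96  95  86  84  86  88  89  89  90 119 186
  228 240 240 240 240 240 240]
 [240 240 239 240 228 178  97  96  98  97  98 100 101  95  96  98  99 156
  217 239 239 240 240 240 240]
 [240 240 240 238 223 170  97  96  98  98  98  99  98  96  97  97  97 133
  203 238 240 240 240 240 240]
 [240 240 240 239 220 150  97  96  97  98  97  98  97  96  97  96  99 140
  207 238 240 239 240 240 240]
 [240 239 240 239 224 156  97  95  97  97  97  99  96  96  97  97 100 150
  214 239 240 240 240 240 239]
 [240 240 240 240 231 189  99  97  98  98  97  98  97  96  98  96  96 173
  230 240 240 240 239 240 240]
 [240 240 240 240 238 219 159  98  97  98  97  98  97  97  97  97 140 209
  239 240 240 239 240 240 240]
 [240 240 240 240 240 236 212 152  98  97  96  98  97  96  96 123 192 233
  240 240 240 240 240 239 240]
 [240 240 240 240 240 240 235 217 190 158 113  98 105 130 171 208 228 240
  240 240 240 240 240 240 240]
 [240 240 240 240 240 240 239 238 231 219 206 204 206 212 225 237 240 240
  240 240 240 240 240 240 240]
 [240 240 239 240 240 240 240 240 240 239 237 237 237 238 240 240 240 240
  240 240 240 240 240 240 239]]
```

The side view puts the well at (667,-43) and the needle tip at (667,-45), about 1.3 mm apart. The top view shows the well centred near (336,207) under the holder. I'll release and lift straight up.

>>> jog_arm:
  series:
    - {"dx":0,"dy":0,"dz":0,"rx":0,"ry":0,"rz":0,"gripper":0.25}
    - {"dx":0,"dy":0,"dz":0,"rx":0,"ry":0,"rz":0,"gripper":0.5}
    - {"dx":0,"dy":0,"dz":0,"rx":0,"ry":0,"rz":0,"gripper":0.5}
    - {"dx":0,"dy":0,"dz":0,"rx":0,"ry":0,"rz":0,"gripper":0.5}
    - {"dx":0,"dy":0,"dz":0,"rx":0,"ry":0,"rz":0,"gripper":0.5}

```text
t: 7.1
eef_pos: [546.1, -54.8, 32.6]
tcp_rot: [-1.571, 0.0, -1.483]
ft_force: [-0.2, -0.6, -0.2]
opening: 0.488
```

>>> jog_arm:
  series:
    - {"dx":0,"dy":0,"dz":0.02,"rx":0,"ry":0,"rz":0,"gripper":0.5}
    - {"dx":0,"dy":0,"dz":0.02,"rx":0,"ry":0,"rz":0,"gripper":0.5}
    - {"dx":0,"dy":0,"dz":0.02,"rx":0,"ry":0,"rz":0,"gripper":0.5}
    - {"dx":0,"dy":0,"dz":0.02,"rx":0,"ry":0,"rz":0,"gripper":0.5}
    - {"dx":0,"dy":0,"dz":0.02,"rx":0,"ry":0,"rz":0,"gripper":0.5}
    - {"dx":-0.02,"dy":0,"dz":0.02,"rx":0,"ry":0,"rz":0,"gripper":0.5}
    - {"dx":-0.03,"dy":0,"dz":0.02,"rx":0,"ry":0,"rz":0,"gripper":0.5}
    - {"dx":-0.03,"dy":0,"dz":0,"rx":0,"ry":0,"rz":0,"gripper":0.5}
    - {"dx":0,"dy":0,"dz":0,"rx":0,"ry":0,"rz":0,"gripper":0.5}
    - {"dx":0,"dy":0,"dz":0,"rx":0,"ry":0,"rz":0,"gripper":0.5}

```text
t: 8.1
eef_pos: [466.5, -55.0, 173.1]
tcp_rot: [-1.57, -0.0, -1.483]
ft_force: [-0.3, 0.2, -0.4]
opening: 0.501
```

```bash
python3 - <<'E'
from h import *
b=env.read_camera("top")[:,:,::-1];a=env.read_camera("side")[:,:,::-1]
A=cv2.resize(a[170:310,220:360],None,fx=4,fy=4,interpolation=0);B=cv2.resize(b[130:270,280:320+60],None,fx=4,fy=4,interpolation=0)
cv2.imwrite("pics/g3.png",A);cv2.imwrite("pics/g4.png",B)
t=cv2.cvtColor(b,cv2.COLOR_BGR2GRAY)
print(proj("top",[(665,-46.5,14)]),t[200:214:2,327:346])
E
```

```text
[[336.91838129 207.30656923]] [[239 239 239 239 239 220 133  53  69  72 103 142 168 170 121  64  62  53
  181]
 [239 239 239 237 227 198 123  39  48  48  45  42  42  39  39  35  35  67
  187]
 [239 239 232 201 140  97  88  57  44  47  52  59  60  60 109 157 183 214
  231]
 [239 238 218 145  97  96  97  98  98 100  99  95  96  96  98 156 216 238
  239]
 [239 238 219 149  96  95  98  97  96  98  96  96  96  96  98 140 207 237
  239]
 [239 239 229 183  98  96  96  97  97 100  97  96  96  98 110 180 229 239
  239]
 [239 239 239 233 207 152  97  98  98  98  96  96  96 123 190 231 239 239
  239]]
```

View pics/g3.png

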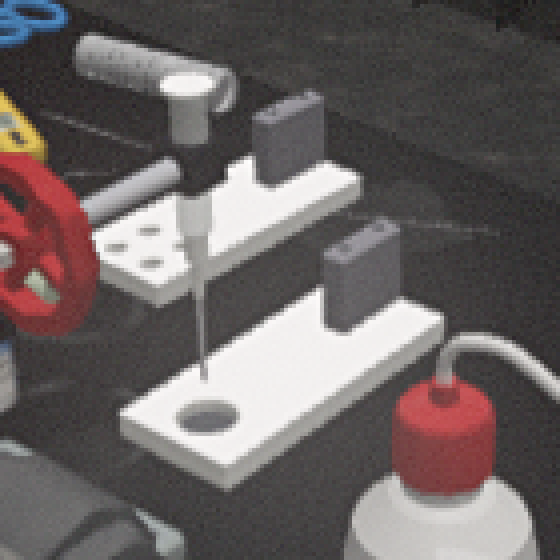

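View pics/g4.png

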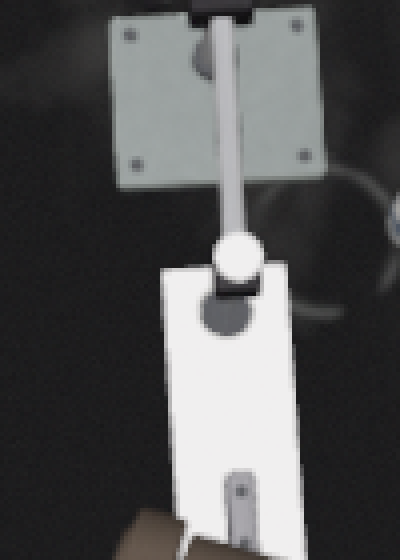

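The plate did not shift on release. The side crop shows the well at (208,417) and the tip at (205,380), the same as before. In the top view the well is centred near pixel (336,207), and the point below the needle projects to (336.9,207.3). The four-well plate is unmoved and the gripper is clear, so I'm handing the job in.

```bash
python3 -c "
from cell import env
print(env.job_done())"
```

```text
the job is handed in; nothing more can be done
None
```

I gripped the one-well plate by its handle and slid it flat along the bench until the well was under the needle. I then let go, lifted the gripper clear and handed the job in at about 8.2 s.

- **Placing:** after release, the side view puts the well's centre about 1–2 mm from straight below the needle tip. The top view agrees to within about 1 pixel (roughly 2 mm). My separate estimates of the needle's position differed by up to about 5 mm, still well inside the 14 mm limit.
- **Other checks:** the pictures show the plate flat, unmoved by the release, and the four-well plate where it was. The force readings at the end of each move never exceeded about 7 N, and no sign of contact with the needle or stand appeared.
- **Failures:** my first move call was refused because its rows left out some of the values. Nothing moved, and I sent it again with every value filled in.

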